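# Fit the spacer beside a printed panel and hold the panel flush in the fitting jig

## Task

On the aluminium fitting jig a printed panel lies between two cheeks. Take the printed spacer by its upright tab and slide it, nose first and under the cross bar, into the one gap beside the panel that is wide enough (along the thin cheek) until its nose is home against the fence; let go of it, then push the panel's near edge until its far edge is flush against the fence, with the spacer still home. Finish while still holding the panel pressed against the fence with a firm push of about 15 N, and leave the other things on the desk where they are.

Things in the scene. Friction and masses are not known exactly. Their poses are not given: they have to be found in the camera images.
- jig: the fitting jig, fixed: an aluminium base plate 170 (x) x 250 (y) x 8 mm thick. Origin: on the desk, mid-width; the plate runs from x = -75 to +95 mm. Its x axis points from its open near side to the fence, y to its left, z up. Top of plate at z = 8 mm. A fixed cross bar runs along y over the whole width at x = 14 to 30 mm, underside at z = 38 mm and top at z = 46 mm, on posts at y = -120 and +120 mm.
- fence: the fence at the jig's far side, part of the jig: aluminium, 25 x 250 x 24 mm, standing on the plate (top at jig z = 32 mm). Origin: lower edge of its near face, mid-width (jig x = 70 mm, z = 8 mm). Same axes as the jig.
- cheek_thin: the thin printed cheek, fixed on the plate: 100 (x) x 20 (y) x 20 (z) mm. Origin: centre of its underside, at jig x = 20 mm and y = +85 or -85 mm (it may be on either side); same axes as the jig. Its far end touches the fence. The gap between it and the panel is about 20 mm wide: the spacer fits here.
- cheek_thick: the thick printed cheek, fixed on the plate on the side opposite to the thin one: 100 (x) x 46 (y) x 20 (z) mm. Origin: centre of its underside; same axes as the jig. The gap between it and the panel is about 7 mm wide: too narrow for the spacer.
- tile_center (a point): centre (half-way up) of the printed panel: 95 (x) x 110 (y) x 18 mm, about 0.18 kg, loose, lying on the jig's plate between the cheeks, axes nearly parallel to the jig's. Its far edge (+x) starts 12 to 25 mm short of the fence; flush, its centre is 47.5 mm before the fence's near face.
- spacer_tab (a point): the spacer, loose, printed, about 50 g: a straight strip 130 long x 12 wide x 16 mm high, standing on the desk, with an upright tab at its tail 24 mm long, 12 mm wide, rising to 70 mm above the underside. This point is in the tab, 50 mm above the underside and 12 mm from the tail. x points along the strip to the nose, y across its width, z up. The tab is to be gripped across its 12 mm width (along y).
- spacer_nose (a point): tip of the spacer's rounded nose, half-way up the strip (8 mm above the underside), 118 mm ahead of the tab point; same axes.
- tray: bystander: open grey tray, 120 x 90 x 35 mm; origin: centre of underside
- gear: bystander: printed gear, 58 mm across, 18 mm high; origin: centre of underside
- arch: bystander: printed round-ended plate, 75 x 50 x 8 mm; origin: near the middle of its underside
- mouse: bystander: black computer mouse, about 75 x 60 x 33 mm; origin: on its underside
- scraper: bystander: scraper with a black handle, 200 mm long
- caliper: bystander: steel caliper, 200 mm long, lying flat; origin: middle of the beam, on the desk

How it is judged:
By the outcome, as a careful person would: the job done as asked, in the order asked, and still so for the second after the job is handed in, while the arm keeps its last pose, push and grip.
It also fails if it takes over 58 s, if anything falls off the work surface, if the arm or the gripper's body presses on something with over 40 N, if the wrist force passes 120 N, or if a joint passes its speed limit or range.

## Robot

A 6-joint arm with a two-finger parallel gripper is mounted at the origin on the work surface. World frame = base frame: x ahead of the robot, y to its left, z up, the work surface at z = 0. Lengths are in m, angles in rad, forces in N, time in s.
With the tool pointing down it reaches from about 0.375 to 0.9 m from the base axis. Payload 3.1 kg.
Tool frame: the origin (TCP) lies between the finger pads; the fingertips stand 8 mm ahead of it and the grasp point (between the pads) lies 11 mm behind it; z points along the fingers, y is the line along which they close (so a half turn about z gives the same grasp; the last joint's range is limited). The gripper opens to 87 mm and grips with 3 to 60 N. Pads are 19 mm wide; open, the fingers measure 117 mm over their backs; the gripper's body (75 mm by 190 mm) begins 51 mm behind the grasp point.
Start: joints at [-1.379, 0.527, 1.433, -0, 1.181, -0.178], TCP at [0.226, -0.583, 0.231] pointing down, gripper open.
Joint ranges: [-3.08, 3.08], [-0.75, 2.2], [0.22, 2.44], [-1.43, 4.57], [0, 2.65], [-2.85, 2.85]. Speed limits (rad/s): [2.79, 2.79, 3.14, 3.14, 3.14, 3.14].

## Interface

Orientations are given as a unit quaternion [x, y, z, w].
In Python, from rig import robot, vision, job gives the robot as it stands.
- The arm moves only by the shell command python3 -m handwheel 'ROWS' [OPENING] [FORCE]. ROWS is JSON, a list of rows, each a list of 4 numbers: the shift along the tool's x, y, z as a fraction of full scale, then the turn about the tool's z as a fraction of full scale. A call has 1 to 20 rows; each row is the pose to reach, as a shift and turn from the pose commanded when the call began, along the tool's axes at that moment, turning the shorter way round; what a row does not reach only later rows make up. Full scale, the value 1, is 300 mm for a shift and 2 pi rad for a turn. A row lasts 1/12 s, in which the tool goes at most 41.7 mm and 7.16 degrees, less where a joint would pass 70% of its speed; a pose out of reach is approached as far as the arm can. A call with a number of a shift or a turn outside -1 to 1 is refused whole. A call with a gripper value outside its range is refused whole. OPENING is the opening in per cent of the stroke, from 0 (shut) to 100 (fully open), set as the call begins (- or left out, the last holds). The fingers move at their own pace and stop on an object; FORCE is the grip in N (left out, the last holds). Time passes only in rows, so rows that repeat a pose let the fingers close. It gives the time, the measured TCP pose, the force, the opening and the grip force at its end, in the units of the state.
- robot.get_obs(): the state, without advancing time (a new reading comes with each control period).
- vision.camera(name): name is "scene" or "top" or "wrist"; returns a dict with "frame" (480x640x3 uint8, red, green, blue), "K" (3x3 intrinsics, pixels), "k1" (the pictures are not rectified: a ray, as slopes to the right and down, at radius r is drawn at 1 + k1 r^2 times it, then the intrinsics apply), "cam_to_world" (4x4, takes a point from camera to world coordinates); the wrist camera has in their place "hand_eye" (4x4, takes a point from camera to tool coordinates, whose origin is the TCP and whose axes are the flange's). Camera axes: x right, y down, z forward; pixel columns grow to the right and rows downward; lengths in m; the calibration is good to about 2 mm. A picture is of the moment at which its call begins: read the wrist's pose just before it. There is no depth.
- job.hand_in(): hands the job in; it is judged then, once.
Trained networks look in the newest picture that a camera, given by its name, has taken for a name from the list of things; names that differ only in an ending like _2 or _b are one class to them, and where a whole thing is asked for, a point or a joint stands for the part that bears it (a point fixed in the world has none). Each returns a list of dicts, best first, with "conf" (0 to 1); they miss things now and then, are a little off and sometimes report something else, mostly with a low value. They report only what shows in the picture. A call takes as long as a camera call.
- vision.look_for(camera, label): "point" ([row, column] in pixels, amid what is visible of it).
- vision.outline_of(camera, label): "mask" (480x640 bool, what is visible of it) and "point" ([row, column] in pixels, amid what is visible of it).
The state is a dict: "time": time; "q": joint angles; "joint_velocities": joint speeds; "joint_torque": joint torques, N m; "position": TCP position; "tool_rot": TCP orientation; "ft_force": force on the tool from outside, world axes, zero at the start; "moment": the same for the moment, N m; "grip_width": finger opening in m; "grip_force": force on a finger pad.
Only numpy, scipy, OpenCV 4.12 (cv2) and the standard library are available. Lean on these libraries where they do the work, as an engineer would, in place of code of your own. Each camera call takes 0.05 s, during which the arm holds its last target. There are 200 camera calls.

## Working session

There is one attempt and no reset: what is moved stays moved. The work goes in short steps, Python scripts to look and compute and a shell command to move; the robot and the scene stay as the last step left them, time stands still between calls to the robot, and variables do not carry over. Pictures are saved under pics/ and viewed, at most 10 in all, crops included, and the job is handed in when it is done.

```bash
ls; mkdir -p pics
cat > h.py <<'E'
import numpy as np, cv2
from rig import robot, vision, job
from scipy.spatial.transform import Rotation as R
def cam(name):
    o=robot.get_obs(); c=vision.camera(name)
    if name=="wrist":
        T=np.eye(4); T[:3,:3]=R.from_quat(o["tool_rot"]).as_matrix(); T[:3,3]=o["position"]
        c["cam_to_world"]=T@np.array(c["hand_eye"])
    return c
def ray(c,p):  # p=[row,col]
    K=np.array(c["K"]); d=np.array([(p[1]-K[0,2])/K[0,0],(p[0]-K[1,2])/K[1,1]]); u=d.copy()
    for _ in range(20): u=d/(1+c["k1"]*(u@u))
    T=np.array(c["cam_to_world"]); v=T[:3,:3]@np.array([u[0],u[1],1]); return T[:3,3],v/np.linalg.norm(v)
def onz(c,p,z):
    o,v=ray(c,p); return o+v*(z-o[2])/v[2]
def tri(rs):
    A=0;b=0
    for o,v in rs:
        P=np.eye(3)-np.outer(v,v); A=A+P; b=b+P@o
    x=np.linalg.solve(A,b); return x,[float(np.linalg.norm((np.eye(3)-np.outer(v,v))@(x-o))) for o,v in rs]
def proj(c,X):
    T=np.linalg.inv(np.array(c["cam_to_world"])); x=T[:3,:3]@np.array(X)+T[:3,3]; u=x[:2]/x[2]; u=u*(1+c["k1"]*(u@u)); K=np.array(c["K"])
    return np.array([K[1,1]*u[1]+K[1,2],K[0,0]*u[0]+K[0,2]])
def save(c,n): cv2.imwrite("pics/"+n,c["frame"][:,:,::-1])
E
python3 - <<'E'
from h import *
np.set_printoptions(precision=4,suppress=True)
o=robot.get_obs(); print(o)
C={}
for n in("scene","top"):
    C[n]=c=cam(n); save(c,n+"0.png"); print(n,np.array(c["cam_to_world"])[:3,3],c["K"][0][0])
    for l in("jig","fence","cheek_thin","cheek_thick","tile_center","spacer_tab","spacer_nose","tray","gear","mouse","scraper","caliper","arch"):
        r=vision.look_for(n,l); print(l,[(np.round(x["point"],1).tolist(),round(x["conf"],2),onz(c,x["point"],.02)[:2].round(3).tolist()) for x in r[:2]])
E
```

```text
pics
{'time': 0.0, 'q': array([-1.3795,  0.5285,  1.4339, -0.    ,  1.1814, -0.1785]), 'joint_velocities': array([ 0.    ,  0.0013,  0.0001,  0.0009, -0.0006, -0.0019]), 'joint_torque': array([  0.0015, -44.0043, -17.6596,   0.0634,   0.0582,  -0.0002]), 'position': array([ 0.2258, -0.582 ,  0.2296]), 'tool_rot': array([ 0.9829,  0.1839, -0.    , -0.0011]), 'ft_force': array([-0.7195,  0.1509, -0.954 ]), 'moment': array([-0.013 ,  0.005 , -0.0082]), 'grip_force': 0.0, 'grip_width': 0.08731271734523874}
scene [ 1.1369 -0.4936  1.2207] 613.4148825818338
jig [([308.6, 315.1], 0.65, [0.663, -0.04])]
fence [([323.0, 332.7], 0.62, [0.716, -0.038]), ([403.1, 219.1], 0.45, [0.68, -0.335])]
cheek_thin [([326.2, 293.4], 0.75, [0.661, -0.105])]
cheek_thick [([287.2, 355.2], 0.67, [0.689, 0.063])]
tile_center [([301.2, 317.0], 0.91, [0.653, -0.024])]
spacer_tab [([337.5, 188.6], 0.57, [0.519, -0.285])]
spacer_nose [([337.7, 186.5], 0.64, [0.516, -0.289])]
tray [([178.0, 362.8], 0.69, [0.481, 0.315])]
gear [([275.0, 383.2], 0.69, [0.713, 0.132])]
mouse [([167.0, 405.7], 0.61, [0.535, 0.422])]
scr
[... 173 characters left out ...]
2991264660643
jig [([206.0, 351.0], 0.92, [0.67, -0.027])]
fence [([175.9, 355.5], 0.63, [0.732, -0.036])]
cheek_thin [([217.6, 389.0], 0.87, [0.648, -0.105])]
cheek_thick []
tile_center [([217.3, 347.7], 0.66, [0.647, -0.021])]
spacer_tab [([288.0, 470.5], 0.85, [0.508, -0.272])]
spacer_nose [([286.2, 473.3], 0.8, [0.512, -0.278]), ([210.2, 429.1], 0.64, [0.665, -0.187])]
tray [([294.7, 181.3], 0.61, [0.483, 0.313])]
gear [([182.5, 271.3], 0.73, [0.715, 0.136])]
mouse [([267.6, 126.6], 0.57, [0.535, 0.43])]
scraper [([210.9, 498.6], 0.59, [0.667, -0.331])]
caliper [([183.0, 154.6], 0.89, [0.711, 0.379]), ([285.4, 472.5], 0.72, [0.513, -0.277])]
arch [([211.3, 431.4], 0.67, [0.662, -0.191])]
```

View pics/top0.png

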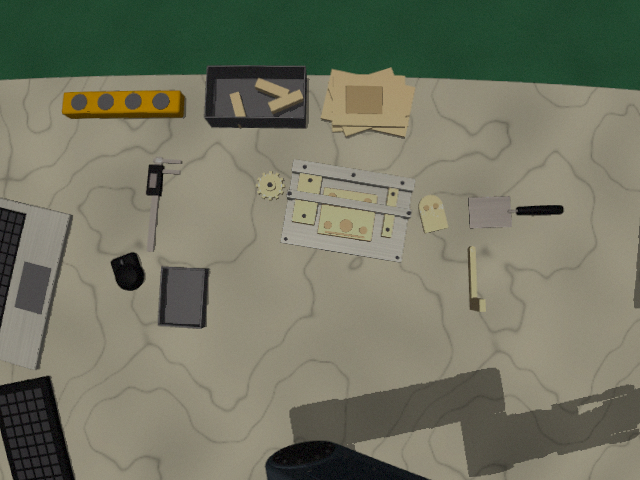

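View pics/scene0.png

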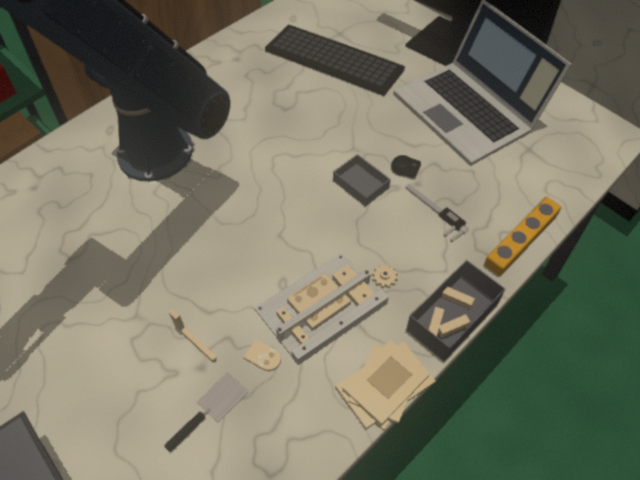

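The top view shows the jig around (207,348), turned by about -10°, with the thin cheek on its right (-y) side at (213,390). The spacer's nose is near (248,473) and its tab at (305,478). The scene view agrees. I'll take a wrist look from above the spacer next.

Run:
```python
from h import *
np.set_printoptions(precision=4,suppress=True)
c=cam("wrist"); save(c,"w0.png"); print(np.array(c["hand_eye"]),c["K"][0][0])
print(c["cam_to_world"])
t=cam("top")
for p in [(248,473),(305,471)]: print(onz(t,p,.016))
for p in [(311,485)]: print(onz(t,p,.07))
for p in [(160,293),(183,414),(261,402),(242,282)]: print("jig corner",onz(t,p,.008))
for l in("spacer_tab","spacer_nose"): print([(x["point"],x["conf"]) for x in vision.look_for("wrist",l)])
```

```text
[[-0.0004 -0.9683 -0.2497  0.0667]
 [ 1.     -0.0003 -0.0006  0.0001]
 [ 0.0006 -0.2497  0.9683 -0.1548]
 [ 0.      0.      0.      1.    ]] 393.4001664477544
[[ 0.361  -0.903  -0.2331  0.2881]
 [-0.9326 -0.3497 -0.0896 -0.5587]
 [-0.0006  0.2497 -0.9683  0.3854]
 [ 0.      0.      0.      1.    ]]
[ 0.5895 -0.2785  0.016 ]
[ 0.4736 -0.2749  0.016 ]
[ 0.4653 -0.2869  0.07  ]
jig corner [0.7651 0.0933 0.008 ]
jig corner [ 0.722  -0.1576  0.008 ]
jig corner [ 0.5607 -0.1338  0.008 ]
jig corner [0.5947 0.1115 0.008 ]
[]
[]
```

View pics/w0.png

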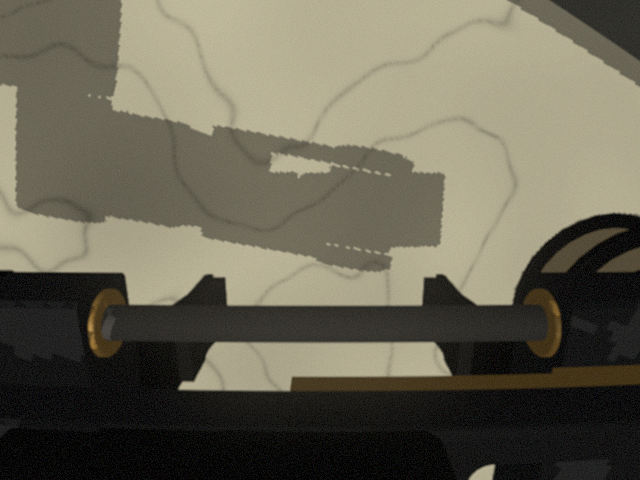

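The wrist camera looks ahead of the tool (image up = tool +x), and its lower part is hidden by the gripper. I'm moving above the spacer.

```bash
python3 -m handwheel '[[0.998,-0.692,0,0.06],[0.998,-0.692,0,0.06],[0.998,-0.692,0,0.06],[0.998,-0.692,0,0.06],[0.998,-0.692,0,0.06],[0.998,-0.692,0,0.06],[0.998,-0.692,0,0.06],[0.998,-0.692,0,0.06],[0.998,-0.692,0,0.06],[0.998,-0.692,0,0.06],[0.998,-0.692,0,0.06],[0.998,-0.692,0,0.06]]' 100
python3 - <<'E'
from h import *
np.set_printoptions(precision=4,suppress=True)
c=cam("wrist"); save(c,"w1.png"); o=robot.get_obs(); print(o["position"],R.from_quat(o["tool_rot"]).as_matrix()[:,0])
for l,z in(("spacer_tab",.05),("spacer_nose",.008)):
  print([(x["point"],x["conf"],onz(c,x["point"],z)) for x in vision.look_for("wrist",l)])
r=vision.outline_of("wrist","spacer_tab")
if r:
  m=r[0]["mask"]; 
  for row in range(0,300,15):
    k=np.flatnonzero(m[row]); 
    if len(k): print(row,k.min(),k.max(), onz(c,[row,(k.min()+k.max())/2],.016))
E
```

```text
time: 2.6
position: [0.4301, -0.2814, 0.2307]
tool_rot: [1.0, -0.003, 0.0, 0.0]
ft_force: [0.2, 0.3, -0.8]
grip_width: 0.0868
grip_force: 0.0
[ 0.4299 -0.2819  0.2307] [ 1.     -0.0078  0.0001]
[([106.0, 324.8], 0.88, array([ 0.5235, -0.283 ,  0.05  ]))]
[([108.8, 320.9], 0.72, array([ 0.5244, -0.2795,  0.008 ]))]
30 312 323 [ 0.59   -0.2772  0.016 ]
45 312 325 [ 0.5777 -0.2779  0.016 ]
60 312 325 [ 0.5653 -0.2778  0.016 ]
75 313 326 [ 0.5527 -0.2786  0.016 ]
90 314 327 [ 0.54   -0.2794  0.016 ]
105 315 327 [ 0.5271 -0.2797  0.016 ]
120 316 328 [ 0.5141 -0.2805  0.016 ]
135 316 328 [ 0.5008 -0.2804  0.016 ]
150 317 329 [ 0.4874 -0.2812  0.016 ]
165 316 331 [ 0.4738 -0.2816  0.016 ]
180 317 331 [ 0.4599 -0.2819  0.016 ]
```

View pics/w1.png

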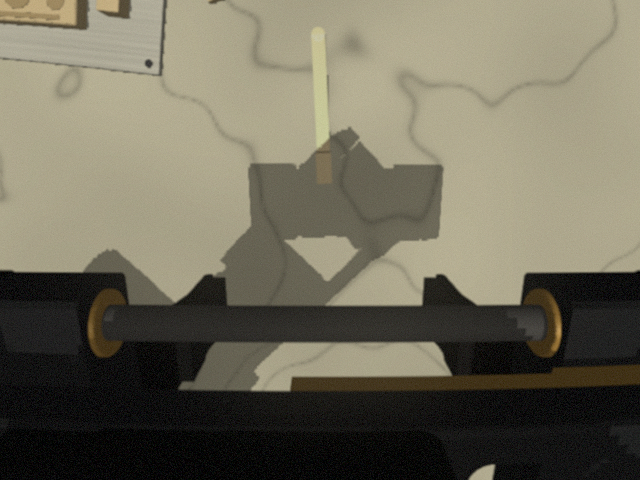

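The spacer's nose is at about (27,318) and its tab spans rows 150-184 at column 324, so the yaw is about +2.2°. I'll go lower, turn to align, and triangulate.

```bash
python3 -m handwheel '[[0.033,0,0.333,-0.0074],[0.033,0,0.333,-0.0074],[0.033,0,0.333,-0.0074],[0.033,0,0.333,-0.0074],[0.033,0,0.333,-0.0074]]' 100
python3 - <<'E'
from h import *
np.set_printoptions(precision=4,suppress=True)
c=cam("wrist"); save(c,"w2.png"); o=robot.get_obs(); print(o["position"],R.from_quat(o["tool_rot"]).as_matrix()[:,0])
for X in [(.463,-.2825,.07),(.487,-.2815,.07),(.593,-.277,.008)]: print(proj(c,X))
r=vision.outline_of("wrist","spacer_tab")
if r:
  m=r[0]["mask"]; 
  for row in range(0,300,15):
    k=np.flatnonzero(m[row]); 
    if len(k): print(row,k.min(),k.max(), onz(c,[row,(k.min()+k.max())/2],.016), onz(c,[row,(k.min()+k.max())/2],.07))
E
```

```text
time: 3.22
position: [0.4392, -0.2816, 0.1299]
tool_rot: [1.0, 0.019, -0.001, -0.001]
ft_force: [-0.1, -0.6, 0.6]
grip_width: 0.0867
grip_force: 0.0
[ 0.44   -0.2821  0.1312] [0.9993 0.0381 0.0005]
[218.761  326.9746]
[175.2358 326.8576]
[  0.8591 325.8217]
0 319 333 [ 0.591  -0.2772  0.016 ] [ 0.574  -0.2777  0.07  ]
15 317 335 [ 0.5822 -0.2775  0.016 ] [ 0.567 -0.278  0.07 ]
30 317 334 [ 0.5734 -0.2775  0.016 ] [ 0.5599 -0.278   0.07  ]
45 317 334 [ 0.5644 -0.2779  0.016 ] [ 0.5527 -0.2783  0.07  ]
60 318 335 [ 0.5554 -0.2788  0.016 ] [ 0.5456 -0.279   0.07  ]
75 317 335 [ 0.5463 -0.2789  0.016 ] [ 0.5383 -0.2791  0.07  ]
90 317 335 [ 0.5371 -0.2792  0.016 ] [ 0.5309 -0.2794  0.07  ]
105 317 335 [ 0.5277 -0.2796  0.016 ] [ 0.5234 -0.2796  0.07  ]
120 318 335 [ 0.5183 -0.2803  0.016 ] [ 0.5158 -0.2802  0.07  ]
135 318 335 [ 0.5087 -0.2807  0.016 ] [ 0.5082 -0.2805  0.07  ]
150 318 335 [ 0.4989 -0.281   0.016 ] [ 0.5004 -0.2808  0.07  ]
165 318 335 [ 0.489  -0.2814  0.016 ] [ 0.4925 -0.2811  0.07  ]
180 316 337 [ 0.4789 -0.2818  0.016 ] [ 0.4844 -0.2814  0.07  ]
195 317 337 [ 0.4687 -0.2825  0.016 ] [ 0.4763 -0.282   0.07  ]
210 316 337 [ 0.4583 -0.2826  0.016 ] [ 0.4679 -0.282   0.07  ]
```

View pics/w2.png

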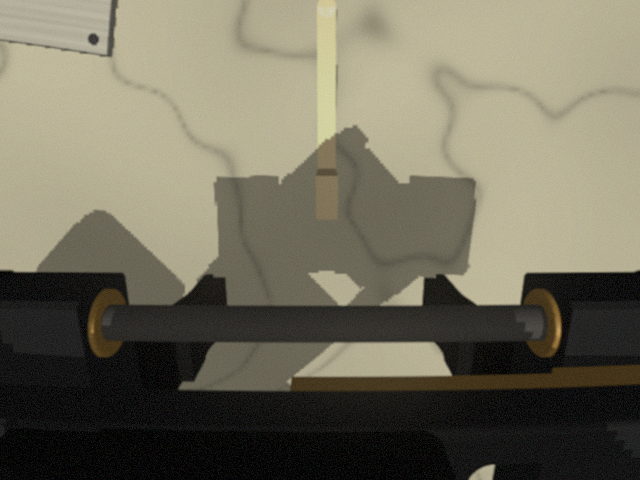

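The tab is at rows 175-219, column 327, exactly where I projected it, so I can grasp.

```bash
python3 -m handwheel '[[0.117,0.002,0,0],[0.117,0.002,0,0],[0.117,0.002,0.15,0],[0.117,0.002,0.27,0],[0.117,0.002,0.307,0],[0.117,0.002,0.307,0],[0.117,0.002,0.307,0]]' 100 && python3 -m handwheel '[[0,0,0,0],[0,0,0,0],[0,0,0,0],[0,0,0,0],[0,0,0,0],[0,0,0,0],[0,0,0,0],[0,0,0,0],[0,0,0,0],[0,0,0,0]]' 0 25
```

```text
time: 3.9
position: [0.4755, -0.2809, 0.0396]
tool_rot: [1.0, 0.02, 0.0, 0.0]
ft_force: [-0.6, -0.9, 0.7]
grip_width: 0.0873
grip_force: 0.0
time: 4.73
position: [0.475, -0.2802, 0.0384]
tool_rot: [1.0, 0.02, -0.0, -0.0]
ft_force: [-0.5, -0.1, 0.4]
grip_width: 0.0283
grip_force: 0.0
```

```bash
python3 -m handwheel '[[0,0,0,0],[0,0,0,0],[0,0,0,0],[0,0,0,0],[0,0,0,0],[0,0,0,0]]' 0 25 && python3 -m handwheel '[[0,0,-0.04,0],[0,0,-0.12,0],[0,0,-0.25,0],[0,0,-0.38,0],[0,0,-0.51,0],[0,0,-0.63,0],[0,0,-0.63,0],[0.05,-0.12,-0.63,0.0297],[0.1,-0.25,-0.63,0.0297],[0.15,-0.38,-0.63,0.0297],[0.2,-0.51,-0.63,0.0297],[0.25,-0.64,-0.63,0.0297],[0.3,-0.77,-0.63,0.0297],[0.35,-0.9,-0.63,0.0297],[0.39,-0.983,-0.63,0.0297],[0.39,-0.983,-0.63,0.0297],[0.39,-0.983,-0.63,0.0297],[0.39,-0.983,-0.63,0.0297]]'
python3 - <<'E'
from h import *
np.set_printoptions(precision=4,suppress=True)
c=cam("wrist"); save(c,"w3.png"); o=robot.get_obs(); print(o["position"],R.from_quat(o["tool_rot"]).as_matrix()[:,0],o["grip_width"])
np.save("w3T.npy",c["cam_to_world"])
for l,z in(("fence",.02),("cheek_thin",.028),("cheek_thick",.028),("tile_center",.026)):
  for x in vision.outline_of("wrist",l)[:1]:
    print(l,x["conf"],x["point"],onz(c,x["point"],z)); np.save("m_"+l+".npy",x["mask"])
E
```

```text
time: 5.23
position: [0.475, -0.2802, 0.0385]
tool_rot: [1.0, 0.02, -0.0, -0.0]
ft_force: [0.1, 0.5, 0.1]
grip_width: 0.0116
grip_force: 25.0
time: 6.73
position: [0.5797, 0.0189, 0.2275]
tool_rot: [0.997, -0.073, -0.0, 0.0]
ft_force: [-0.4, 0.2, -0.4]
grip_width: 0.012
grip_force: 25.0
[0.5797 0.0182 0.2275] [ 0.9891 -0.1474 -0.0009] 0.012475324400521352
fence 0.79 [29.2, 367.2] [ 0.7312 -0.0412  0.02  ]
cheek_thin 0.64 [115.5, 449.4] [ 0.6502 -0.1024  0.028 ]
cheek_thick 0.69 [114.7, 256.2] [0.675  0.0636 0.028 ]
tile_center 0.8 [132.5, 368.9] [ 0.6457 -0.0312  0.026 ]
```

View pics/w3.png

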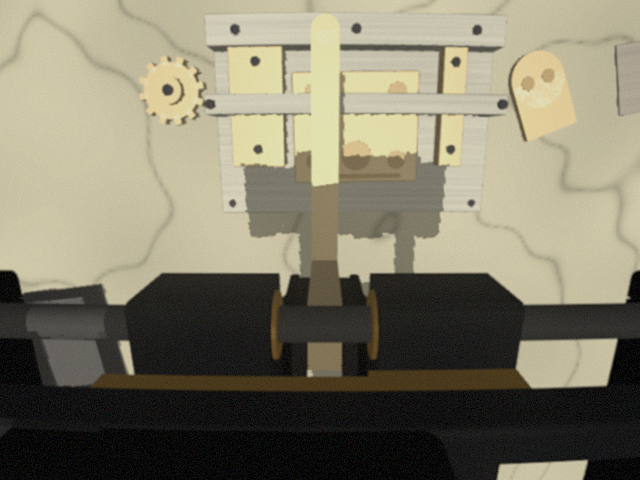

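The spacer is held at columns 312-340. The fence's near edge is at row ~46, the thin cheek at columns 438-466, and the panel at columns 294-418, rows 70-181. Next I'll fit the jig's pose from the outlines.

Run:
```python
from h import *
np.set_printoptions(precision=4,suppress=True)
c=cam("wrist")
L=lambda p,z: onz(c,p,z)
def edges(n,z,rows):
    m=np.load("m_"+n+".npy"); a=[];b=[]
    for r in rows:
        k=np.flatnonzero(m[r])
        if len(k): a.append(L([r,k.min()-.5],z)); b.append(L([r,k.max()+.5],z))
    out=[]
    for q in (np.array(a),np.array(b)):
        s=np.polyfit(q[:,0],q[:,1],1); out.append((np.degrees(np.arctan(s[0])).round(2),q.mean(0)[:2].round(4)))
    print(n,out)
up=[r for r in range(55,90)]; lo=list(range(120,160))
edges("cheek_thin",.028,up+lo); edges("cheek_thick",.028,up+lo); edges("tile_center",.026,list(range(76,90))+lo)
def rowedge(n,z,cols,which):
    m=np.load("m_"+n+".npy"); q=[]
    for k in cols:
        r=np.flatnonzero(m[:,k])
        if len(r): q.append(L([(r.max()+.5) if which else r.min()-.5,k],z))
    q=np.array(q); s=np.polyfit(q[:,1],q[:,0],1); print(n,which,np.degrees(np.arctan(-s[0])).round(2),q.mean(0)[:2].round(4), 'line x at y=0,slope',s[1].round(4),s[0].round(4))
rowedge("fence",.032,list(range(215,305))+list(range(345,495)),1)
rowedge("cheek_thin",.028,range(442,460),1); rowedge("cheek_thick",.028,range(236,280),1)
rowedge("tile_center",.026,range(345,412),0);rowedge("tile_center",.026,range(345,412),1)
# image gradient check along lines
f=cv2.cvtColor(c["frame"],cv2.COLOR_RGB2GRAY).astype(int)
print("row78",f[78,410:475]); print("row145",f[145,410:475]); print("col380",f[30:90,380]); print("col380b",f[170,225:300])
# spacer strip in hand: bottom? nose
r=vision.outline_of("wrist","spacer_nose")
for x in r[:1]:
    m=x["mask"]
    for row in range(12,250,25):
        k=np.flatnonzero(m[row]); 
        if len(k): print(row,k.min(),k.max())
```

```text
cheek_thin [(np.float64(-7.99), array([ 0.6579, -0.0919])), (np.float64(-8.59), array([ 0.6545, -0.1169]))]
cheek_thick [(np.float64(-8.15), array([0.6843, 0.0842])), (np.float64(-8.18), array([0.6768, 0.0367]))]
tile_center [(np.float64(-7.3), array([0.6622, 0.0325])), (np.float64(-6.47), array([ 0.6463, -0.0753]))]
fence 1 -8.78 [ 0.7147 -0.033 ] line x at y=0,slope 0.7198 0.1544
cheek_thin 1 -5.27 [ 0.6065 -0.1011] line x at y=0,slope 0.6158 0.0922
cheek_thick 1 -8.82 [0.6326 0.0693] line x at y=0,slope 0.6219 0.1551
tile_center 0 -7.74 [ 0.6965 -0.0468] line x at y=0,slope 0.7029 0.1359
tile_center 1 -6.25 [ 0.6028 -0.0354] line x at y=0,slope 0.6067 0.1095
row78 [214 215 212 216 213 214 196 181 181 191 191 194 193 190 191 189 186 190
 187 188 188 190 189 188 190 171 123  93  81  83  95 133 186 211 212 212
 213 208 211 213 209 211 211 207 209 209 210 211 210 210 206 212 209 201
 194 189 189 190 191 193 192 192 190 192 194]
row145 [216 217 217 212 208 195 198 202 203 204 204 201 203 200 201 206 201 204
 203 202 202 195 157 116  90  80  81 108 156 197 218 215 217 217 216 208
 194 172 149 137 140 164 189 200 214 210 211 211 211 206 194 193 195 201
 197 204 197 202 202 200 199 202 198 199 198]
col380 [199 197 201 189 198 196 198 199 199 200 195 192 198 191 170 133  93  81
  85  87 103 154 183 188 193 189 190 191 196 197 195 195 195 193 192 196
 190 194 195 193 194 185 196 208 216 215 212 214 214 217 212 215 214 212
 216 214 217 215 217 215]
col380b [205 206 203 202 201 206 206 204 206 199 204 203 204 203 205 201 206 206
 193 152 121 120 125 119 120 125 124 119 120 123 115 122 122 123 121 122
 118 124 124 120 116 121 123 121 117 126 121 121 122 123 120 115 119 124
 124 118 117 123 121 120 122 121 124 118 125 119 126 112 111 114 123 129
 127 129 128]
37 311 337
62 311 339
87 311 338
112 312 338
137 312 338
162 312 338
187 312 338
212 312 337
237 313 336
```

Run:
```python
from h import *
np.set_printoptions(precision=4,suppress=True)
c=cam("wrist"); L=lambda p,z: onz(c,p,z)[:2]
f=cv2.cvtColor(c["frame"],cv2.COLOR_RGB2GRAY).astype(float)
f=cv2.GaussianBlur(f,(1,5),0)
def edge(rows,c0,c1,sign):
    return [(r,c0+np.argmax(sign*np.diff(f[r,c0:c1]))+.5) for r in rows]
def fit(n,pts,z):
    q=np.array([L(p,z) for p in pts]); s=np.polyfit(q[:,0],q[:,1],1)
    e=q[:,1]-np.polyval(s,q[:,0]); k=abs(e)<.0015; s=np.polyfit(q[k,0],q[k,1],1)
    print(n,np.degrees(np.arctan(s[0])).round(2),k.sum(),"y at x=.65:",np.polyval(s,.65).round(4)); return s
R1=list(range(72,92))+list(range(118,150))
fit("cheekL",edge(R1,430,448,1),.028); fit("cheekR",edge(R1,455,470,-1),.028)
R2=list(range(78,92))+list(range(118,150))
fit("tileR",edge(R2,411,423,-1),.026); fit("tileL",edge(R2,288,300,1),.026)
fit("thickR",edge(R1,274,290,-1),.028);fit("thickL",edge(R1,224,240,1),.028)
fit("plateL",edge(range(125,205),212,232,1),.008)
g=cv2.GaussianBlur(cv2.cvtColor(c["frame"],cv2.COLOR_RGB2GRAY).astype(float),(5,1),0)
def rfit(n,cols,r0,r1,sign,z):
    q=np.array([L((r0+np.argmax(sign*np.diff(g[r0:r1,k]))+.5,k),z) for k in cols]); s=np.polyfit(q[:,1],q[:,0],1)
    e=q[:,0]-np.polyval(s,q[:,1]); k=abs(e)<.0015; s=np.polyfit(q[k,1],q[k,0],1)
    print(n,np.degrees(np.arctan(-s[0])).round(2),k.sum(),"x at y=0:",s[1].round(4),"slope",s[0].round(4))
rfit("fence",list(range(285,305))+list(range(345,435)),38,50,-1,.032)
rfit("tilefar",range(345,415),65,78,1,.026); rfit("platenear",range(440,480),205,218,1,.008); rfit("tilenear",range(345,412),170,190,1,.026)
```

```text
cheekL -8.39 52 y at x=.65: -0.0948
cheekR -8.31 52 y at x=.65: -0.1142
tileR -7.51 46 y at x=.65: -0.0738
tileL -7.37 46 y at x=.65: 0.0343
thickR -8.17 52 y at x=.65: 0.0441
thickL -8.05 51 y at x=.65: 0.0895
plateL -8.27 51 y at x=.65: 0.1065
fence -8.34 110 x at y=0: 0.7225 slope 0.1466
tilefar -7.38 70 x at y=0: 0.7009 slope 0.1296
platenear 5.2 17 x at y=0: 0.5514 slope -0.091
tilenear -7.61 54 x at y=0: 0.6102 slope 0.1335
```

```bash
python3 -m handwheel '[[-0.1,0.08,0,0],[-0.2,0.16,0,0],[-0.3,0.23,0,0],[-0.429,0.309,0,-0.0006],[-0.429,0.309,0,-0.0006],[-0.429,0.309,0.13,-0.0006],[-0.429,0.309,0.26,-0.0006],[-0.429,0.309,0.39,-0.0006],[-0.429,0.309,0.5,-0.0006],[-0.429,0.309,0.595,-0.0006],[-0.429,0.309,0.595,-0.0006],[-0.429,0.309,0.595,-0.0006]]'
python3 - <<'E'
from h import *
np.set_printoptions(precision=4,suppress=True)
c=cam("wrist"); save(c,"w4.png"); o=robot.get_obs(); p=o["position"]; X=R.from_quat(o["tool_rot"]).as_matrix()[:,0]; print(p,X,np.degrees(np.arctan2(X[1],X[0])),o["ft_force"])
ux=np.array([.98965,-.1435]);uy=np.array([.1435,.98965]); print("jig xy",p[:2]@ux-.645,p[:2]@uy-.07446)
f=cv2.cvtColor(c["frame"],cv2.COLOR_RGB2GRAY); print(f[0:40,325])
for r in (8,12,16,20): print(r,(onz(c,(r,325),.018)[:2]-p[:2])@ux)
E
```

```text
time: 8.13
position: [0.4388, -0.0537, 0.0481]
tool_rot: [0.997, -0.072, -0.002, -0.001]
ft_force: [-0.4, -0.9, -0.1]
grip_width: 0.0115
grip_force: 25.0
[ 0.4399 -0.054   0.0494] [ 0.9897 -0.1434 -0.    ] -8.243477869267478 [ 0.7863 -0.2555 -0.0614]
jig xy -0.20194803379698179 -0.06477475877299037
[144 120  92  85  91 116 158 200 217 220 218 218 218 221 225 227 228 225
 226 228 229 228 228 227 229 227 227 228 228 229 232 231 229 230 231 230
 234 232 230 234]
8 0.12095872036774497
12 0.11935015529712435
16 0.11773787505535101
20 0.11612177230684942
```

View pics/w4.png

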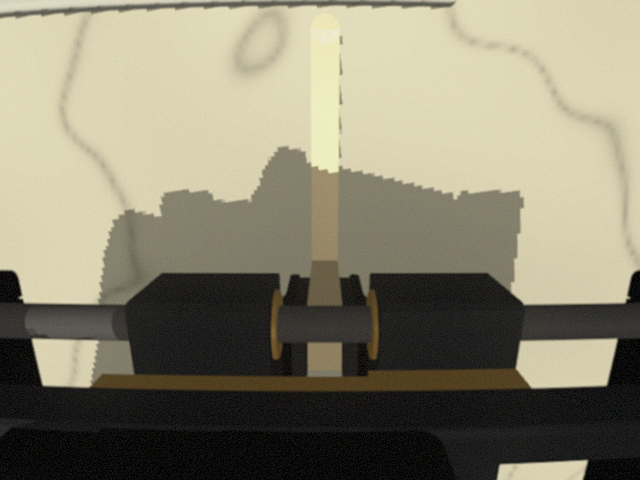

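The spacer lines up with the tool, and its nose at (13,325) is about 118 mm ahead of the TCP. I'll slide it most of the way in.

```bash
python3 -m handwheel '[[0.05,0.001,0,0],[0.1,0.001,0,0],[0.13,0.001,0,0],[0.16,0.001,0,0],[0.19,0.001,0,0],[0.22,0.001,0,0],[0.25,0.001,0,0],[0.28,0.001,0,0],[0.31,0.001,0,0],[0.34,0.001,0,0],[0.37,0.001,0,0],[0.4,0.001,0,0],[0.4,0.001,0,0]]'
python3 - <<'E'
from h import *
np.set_printoptions(precision=4,suppress=True)
c=cam("wrist"); save(c,"w5.png"); o=robot.get_obs(); p=o["position"]; X=R.from_quat(o["tool_rot"]).as_matrix()[:,0]; print(p,np.degrees(np.arctan2(X[1],X[0])),o["ft_force"],o["grip_width"])
ux=np.array([.98965,-.1435]);uy=np.array([.1435,.98965]); print("jig xy",p[:2]@ux-.645,p[:2]@uy-.07446)
E
```

```text
time: 9.27
position: [0.561, -0.072, 0.0492]
tool_rot: [0.997, -0.072, 0.002, 0.0]
ft_force: [-0.3, -0.1, 0.6]
grip_width: 0.0118
grip_force: 25.0
[ 0.5594 -0.0715  0.049 ] -8.21497108517475 [-0.3026  0.1426 -0.7473] 0.0118624266271727
jig xy -0.08111447377873626 -0.06498083382611687
```

View pics/w5.png

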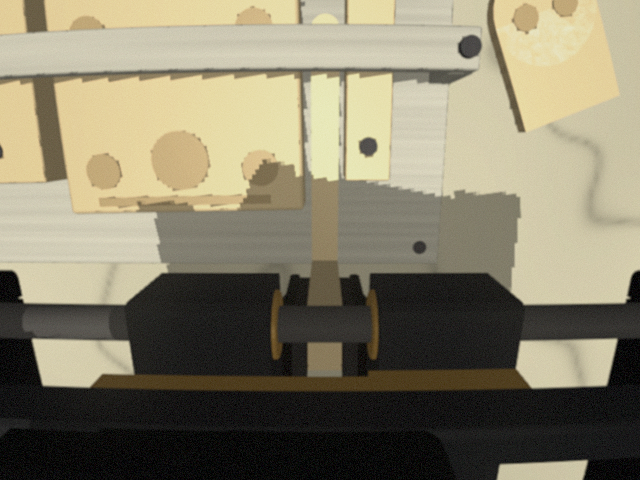

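The spacer (columns 312-340) is centred in the gap between the panel and the thin cheek, under the bar. I'll advance slowly to contact.

```bash
python3 -m handwheel '[[0.02,0,0.002,0],[0.04,0,0.003,0],[0.06,0,0.004,0],[0.08,0,0.005,0],[0.095,0,0.006,0],[0.1,0,0.006,0],[0.1,0,0.006,0]]' && python3 -m handwheel '[[0.004,0,0,0],[0.008,0,0,0],[0.008,0,0,0]]' && python3 -m handwheel '[[0.004,0,0,0],[0.006,0,0,0],[0.006,0,0,0]]'
```

```text
time: 9.9
position: [0.5884, -0.0757, 0.0472]
tool_rot: [0.997, -0.072, 0.0, 0.0]
ft_force: [0.3, -0.1, -1.1]
grip_width: 0.0119
grip_force: 25.0
time: 10.15
position: [0.5903, -0.0759, 0.0473]
tool_rot: [0.997, -0.072, 0.0, 0.0]
ft_force: [0.9, 0.2, -0.8]
grip_width: 0.0119
grip_force: 25.0
time: 10.4
position: [0.5921, -0.0762, 0.0473]
tool_rot: [0.997, -0.072, 0.0, -0.0]
ft_force: [-0.0, -0.5, -0.6]
grip_width: 0.0121
grip_force: 25.0
```

```bash
for i in 1; do :; done; python3 -m handwheel '[[0.003,0,0,0],[0.003,0,0,0]]' && python3 -m handwheel '[[0.003,0,0,0],[0.003,0,0,0]]' && python3 -m handwheel '[[0.003,0,0,0],[0.003,0,0,0]]'
```

```text
time: 10.57
position: [0.5923, -0.0761, 0.0471]
tool_rot: [0.997, -0.072, -0.001, -0.0]
ft_force: [-0.9, 0.1, -0.5]
grip_width: 0.0118
grip_force: 25.0
time: 10.73
position: [0.5924, -0.076, 0.047]
tool_rot: [0.997, -0.072, -0.002, -0.0]
ft_force: [-3.0, 0.1, 1.1]
grip_width: 0.0118
grip_force: 25.0
time: 10.9
position: [0.5925, -0.0759, 0.0469]
tool_rot: [0.997, -0.072, -0.002, -0.0]
ft_force: [-5.5, 0.6, 3.0]
grip_width: 0.0119
grip_force: 25.0
```

The x force rises while the position stalls, so the nose is home. I'll settle the spacer down, let go, and lift.

```bash
python3 -m handwheel '[[0,0,0.003,0],[0,0,0.003,0]]' && python3 -m handwheel '[[0,0,0,0],[0,0,0,0],[0,0,0,0],[0,0,0,0],[0,0,0,0],[0,0,0,0]]' 45 && python3 -m handwheel '[[0,0,-0.03,0],[0,0,-0.1,0],[0,0,-0.2,0],[0,0,-0.3,0],[-0.1,0,-0.4,0],[-0.2,0,-0.45,0],[-0.2,0,-0.45,0],[-0.2,0,-0.45,0]]'
python3 - <<'E'
from h import *
np.set_printoptions(precision=4,suppress=True)
c=cam("wrist"); save(c,"w6.png"); o=robot.get_obs(); p=o["position"]; X=R.from_quat(o["tool_rot"]).as_matrix()[:,0]; print(p,np.degrees(np.arctan2(X[1],X[0])),o["ft_force"],o["grip_width"])
E
```

```text
time: 11.07
position: [0.5924, -0.0759, 0.0465]
tool_rot: [0.997, -0.072, -0.002, -0.0]
ft_force: [-6.9, 0.1, 3.9]
grip_width: 0.0114
grip_force: 25.0
time: 11.57
position: [0.5951, -0.0766, 0.0464]
tool_rot: [0.997, -0.072, 0.0, 0.0]
ft_force: [0.5, -0.1, 0.0]
grip_width: 0.037
grip_force: 0.0
time: 12.23
position: [0.5346, -0.0677, 0.1832]
tool_rot: [0.997, -0.072, 0.001, 0.0]
ft_force: [0.3, -0.3, 0.1]
grip_width: 0.0387
grip_force: 0.0
[ 0.5357 -0.068   0.1825] -8.231277960853898 [ 0.5073 -0.5066  0.3335] 0.039151306032211564
```

View pics/w6.png

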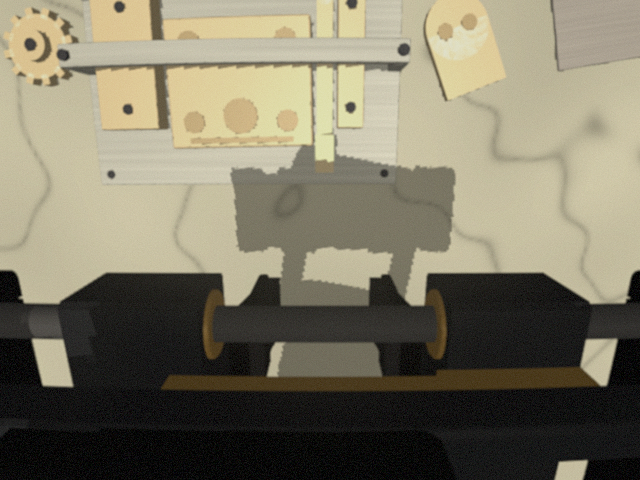

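The spacer stays in the gap with its tab at (155,324), upright. The panel's near edge is at row ~147, columns 173-312. I'll bring the fingers behind the middle of that edge.

```bash
python3 -m handwheel '[[0.05,-0.1,0,0],[0.1,-0.213,0,0],[0.1,-0.213,0.1,0],[0.1,-0.213,0.23,0],[0.1,-0.213,0.36,0],[0.1,-0.213,0.45,0],[0.1,-0.213,0.52,0],[0.1,-0.213,0.528,0],[0.1,-0.213,0.528,0],[0.1,-0.213,0.528,0]]'
python3 - <<'E'
from h import *
o=robot.get_obs(); p=o["position"]; X=R.from_quat(o["tool_rot"]).as_matrix()[:,0]; print(p,np.degrees(np.arctan2(X[1],X[0])),o["ft_force"],o["grip_width"])
ux=np.array([.98965,-.1435]);uy=np.array([.1435,.98965]); print("jig xy",p[:2]@ux-.645,p[:2]@uy-.07446)
E
```

```text
time: 13.12
position: [0.5753, -0.0092, 0.0231]
tool_rot: [0.997, -0.072, 0.001, 0.0]
ft_force: [0.5, 0.2, 0.2]
grip_width: 0.0391
grip_force: 0.0
[ 0.57526995 -0.00919823  0.02310463] -8.226846945267447 [0.49775619 0.18836804 0.15853534] 0.039075290209937184
jig xy -0.07436414461744667 -0.001011791320602487
```

```bash
python3 -m handwheel '[[0.02,0,0,0],[0.04,0,0,0],[0.055,0,0,0],[0.065,0,0,0],[0.07,0,0,0],[0.075,0,0,0],[0.08,0,0,0],[0.085,0,0,0],[0.09,0,0,0],[0.095,0,0,0],[0.1,0,0,0],[0.105,0,0,0],[0.11,0,0,0],[0.115,0,0,0],[0.12,0,0,0],[0.12,0,0,0]]' && python3 -m handwheel '[[0.005,0,0,0],[0.01,0,0,0],[0.01,0,0,0]]'
```

```text
time: 14.45
position: [0.6105, -0.0143, 0.0229]
tool_rot: [0.997, -0.072, 0.001, 0.0]
ft_force: [0.1, 0.6, 0.3]
grip_width: 0.0388
grip_force: 0.1
time: 14.7
position: [0.6133, -0.0147, 0.023]
tool_rot: [0.997, -0.072, 0.0, 0.0]
ft_force: [-0.6, -0.2, 0.7]
grip_width: 0.0389
grip_force: 0.2
```

```bash
python3 -m handwheel '[[0.004,0,0,0],[0.008,0,0,0],[0.008,0,0,0]]' && python3 -m handwheel '[[0.004,0,0,0],[0.007,0,0,0],[0.007,0,0,0]]'
python3 - <<'E'
from h import *
np.set_printoptions(precision=4,suppress=True)
c=cam("wrist"); save(c,"w7.png"); o=robot.get_obs(); print(o["position"],o["ft_force"])
E
```

```text
time: 14.95
position: [0.6142, -0.0147, 0.0229]
tool_rot: [0.997, -0.072, -0.001, -0.0]
ft_force: [-3.9, 0.1, 1.9]
grip_width: 0.0391
grip_force: 1.6
time: 15.2
position: [0.6143, -0.0147, 0.0227]
tool_rot: [0.997, -0.072, -0.003, -0.0]
ft_force: [-6.8, 0.8, 4.1]
grip_width: 0.0389
grip_force: 3.3
[ 0.6143 -0.0147  0.0227] [-6.8127  0.552   4.4191]
```

```bash
python3 -m handwheel '[[0.005,0,-0.003,0],[0.01,0,-0.006,0],[0.01,0,-0.006,0]]' && python3 -m handwheel '[[0.004,0,-0.002,0],[0.007,0,-0.003,0],[0.007,0,-0.003,0],[0.007,0,-0.003,0]]'
```

```text
time: 15.5
position: [0.6143, -0.0146, 0.023]
tool_rot: [0.997, -0.071, -0.007, -0.001]
ft_force: [-8.5, 1.1, -1.0]
grip_width: 0.0391
grip_force: 4.2
time: 15.83
position: [0.6144, -0.0147, 0.0231]
tool_rot: [0.997, -0.071, -0.009, -0.001]
ft_force: [-11.2, 0.6, -1.5]
grip_width: 0.0394
grip_force: 5.3
```

```bash
python3 -m handwheel '[[0.005,0,0,0],[0.01,0,-0.002,0],[0.01,0,-0.002,0],[0.01,0,-0.002,0]]'
python3 - <<'E'
from h import *
np.set_printoptions(precision=4,suppress=True)
c=cam("wrist"); o=robot.get_obs(); t=cam("top")
fs=[robot.get_obs()["ft_force"]]; print(o["position"],fs,o["time"])
im=c["frame"][:,:,::-1][:290]; tt=cv2.resize(t["frame"][140:280,260:440,::-1],None,fx=2,fy=2)
out=np.zeros((580,640,3),np.uint8); out[:290]=im; out[295:575,:360]=tt; cv2.imwrite("pics/fin.png",out)
ux=np.array([.98965,-.1435]);uy=np.array([.1435,.98965])
print(t["cam_to_world"] is not None)
J=lambda a,b,z: [*(ux*(a+.645)+uy*(b+.07446)),z]
for n,X in dict(fenceTop=J(.07,-.02,.032),tileNearTop=J(-.025,-.03,.026),tabFrontTop=J(-.036,-.065,.078),tabRearTop=J(-.06,-.065,.078)).items(): print(n,proj(c,X))
E
```

```text
time: 16.17
position: [0.6145, -0.0147, 0.023]
tool_rot: [0.997, -0.071, -0.012, -0.001]
ft_force: [-14.2, -0.5, -0.6]
grip_width: 0.0393
grip_force: 7.1
[ 0.6144 -0.0147  0.023 ] [array([-13.7916,  -0.0532,  -0.5992])] 16.2167
True
fenceTop [ 25.1831 379.6717]
tileNearTop [282.9801 393.7617]
tabFrontTop [382.2299 537.0661]
tabRearTop [446.0246 523.8033]
```

View pics/fin.png

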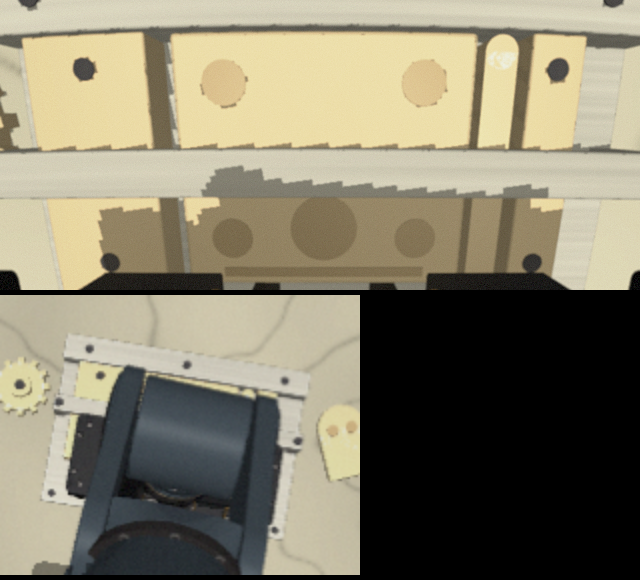

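In the wrist view the panel's far edge (row ~34) and the spacer's nose (33,502) both meet the fence line, level with the cheeks' far ends. I'll trim the push to 15 N and hand in.

```bash
python3 -m handwheel '[[0.003,0,0,0],[0.003,0,0,0],[0.003,0,0,0]]' && python3 -c "
from rig import job; print(job.hand_in())"
```

```text
time: 16.52
position: [0.6145, -0.0147, 0.023]
tool_rot: [0.997, -0.071, -0.013, -0.001]
ft_force: [-15.2, 0.1, 1.4]
grip_width: 0.0391
grip_force: 7.7
the job is handed in; nothing more can be done
None
```

The job is handed in after 16.5 s: the spacer is home against the fence beside the thin cheek, and the panel is flush and held there with about 15 N (the judge returned no verdict).

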